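# Unmould the cast bangles and clamp the mould shut

## Robot

A 7-joint arm with a two-finger parallel gripper is mounted at the origin on the work surface. World frame = base frame: x ahead of the robot, y to its left, z up, the work surface at z = 0. Lengths are in mm, angles in rad, forces in N, time in s.
With the tool pointing down it reaches from about 400 to 900 mm from the base axis. Payload 5.6 kg.
Tool frame: the origin (TCP) lies midway between the tips of the shut fingers; the grasp point (between the pads) lies 19 mm behind it; x points along the fingers, y is the direction in which the jaws open and shut, and the axes are right-handed (so a half turn about x gives the same grasp; the last joint's range is limited). The gripper opens to 92 mm and grips with 3 to 60 N. Pads are 20 mm wide; open, the fingers measure 128 mm over their backs; the gripper's body (75 mm by 189 mm) begins 69 mm behind the grasp point.
Start: joints at [-1.25, 0.468, -0.012, 1.603, 0.006, 1.071, -0.056], TCP at [231.331, 607.451, 179.092] pointing down, gripper open.
Joint ranges: [-2.53, 2.53], [-0.31, 2.02], [-1.57, 1.55], [0.28, 2.44], [-1.29, 4.43], [0.15, 1.84], [-2.92, 2.92]. Speed limits (rad/s): [2.57, 2.57, 3.14, 3.14, 3.14, 3.14, 3.14].

## Interface

Orientations are given as a rotation vector (axis times angle).
In Python, from cell import robot, grip, kin, viewer gives the robot as it stands. Calls block until the motion is done:
- robot.movep(position, orientation): joint-space move of the TCP to a pose.
- robot.servo_line(position, feed=150, rotation=None): straight line of the TCP; rotation=None keeps the orientation; feed is the mean speed in mm/s.
- robot.goto_joints(angles): joint-space move.
- grip(opening, newtons=None): opening from 0.0 (shut) to 1.0 (fully open); newtons is the grip in N (None keeps the last); returns when the fingers have stopped.
- robot.hold(seconds).
- kin.ik(position, orientation): joint angles nearest the present ones, or None.
- robot.observe(): the state.
- viewer.read_camera(name): name is "side" or "top"; returns the picture (420x560x3 uint8, red, green, blue); there is no depth.
- viewer.camera_info(name): a dict with "camera_matrix" (3x3 intrinsics, pixels), "R" (3x3) and "t" (3): a world point X has camera coordinates R X + t. Camera axes: x right, y down, z forward; pixel columns grow to the right and rows downward; lengths in mm; the calibration is good to about 2 mm. A picture is of the moment at which its call begins. camera_info takes no time and is no camera call.
A pose or a line that the arm cannot do raises robot.IKError and nothing moves.
- robot.job_done(): hands the job in, once; it reports no verdict.
Trained networks look in the newest picture that a camera, given by its name, has taken for a name from the list of things; names that differ only in an ending like _2 or _b are one class to them, and where a whole thing is asked for, a point or a joint stands for the part that bears it (a point fixed in the world has none). Each returns a list of dicts, best first, with "confidence" (0 to 1); they miss things now and then, are a little off and sometimes report something else, mostly with a low value. They report only what shows in the picture. A call takes as long as a camera call. They do not tell look-alikes from the thing itself.
- viewer.silhouettes(name, camera): "mask" (420x560 bool, what is visible of it).
- viewer.pinpoint(name, camera): "at" ([x, y, z] in mm, in the coordinates of the camera as it stood for that picture, good to about 4 mm: a listed point, or the origin of a listed thing).
The state is a dict: "t": time; "joints": joint angles; "joint_velocities": joint speeds; "joint_torque": joint torques, N m; "tcp_pos": TCP position; "tcp_rot": TCP orientation; "contact_force": force on the tool from outside, world axes, zero at the start; "wrist_torque": the same for the moment, N m; "grip_width": opening from 0.0 (shut) to 1.0 (fully open).
Only numpy, scipy, OpenCV 4.12 (cv2) and the standard library are available. Lean on these libraries where they do the work, as an engineer would, in place of code of your own. Each camera call takes 0.05 s, during which the arm holds its last target.

## Task

Lift every cast bangle out of the open bangle mould and lay them flat, side by side, in the lined display tray. Then close the mould's lid fully and start its two clamp knobs cleanly: turn each backwards until it drops into the thread with a click, and only then forwards until it is fully done up at its stop. Leave the other things on the bench where they are.

Things in the scene. Friction and masses are not known exactly. Their poses are not given: they have to be found in the camera images.
- mould: blue mould bed, fixed, 280 (x) by 170 (y) by 30 mm high; origin at the centre of its underside, z up. On its top three open ring cavities at x = -90, 0, +90 mm, y = 0: each a round core (46 mm across, 8 mm high) inside a low rim (76 mm outside, 68 inside, 5 mm high). Two steel studs, 20 mm thick, rise 42 mm from the bed at x = -45 and +45, y = -65 mm
- tray: open wooden display tray with a blue lining, fixed: 280 (x) by 150 (y) mm outside, walls 6 mm thick and 14 mm high, inner floor 6 mm above the table. Origin at the centre of its underside. Room for three bangles side by side along x
- lid (a joint): lid hinge, rad: 0 closed on its stop, about 1.65 to 1.9 standing open (stop 1.95). Stiff: the lid stays where left, but may sink gently shut from within 0.7 rad of closed. The plate (280 x 157 x 8 mm) closes to 14 mm above the bed's top, so not over a bangle left in the mould
- lid_hinge (a point): middle of the lid's hinge line, which runs along the mould's x axis at mould y = +80 mm, height 48 mm
- lid_bar (a point): middle of the round red bar (10 mm thick, 80 mm long, along the mould's x) of the lid's U handle, in the plane of the lid, 200 mm from the hinge line, 35 mm beyond the plate's edge, at mould x = 0. It can be pinched from above at every lid angle and turns between the fingers. Lid closed: mould y = -120 mm, height 48 mm
- near_knob (a joint): turn of this knob, rad, clockwise from above (forwards, doing up) counts up; stops at -0.9 and 2.3. It first rides on the thread's crown, where forwards it only binds (near 1.9). Turned back to between -0.35 and -0.9 it drops 7.5 mm (click) if free to fall: a firm grip holds it up, so let go there. Then forwards it sinks 1.5 mm per rad to the stop, fully done up. Under 0.2 N m; stays where left
- near_grip (a point): centre (half-way up) of the near one of two black fluted clamp knobs captive in the lid, 42 mm across, 26 mm tall, yellow line on top. Lid closed, it stands over its stud at mould x = -45, y = -65 mm; its centre is then 79 mm above the table on the crown, 71.5 mm just dropped in, 68 mm done up; the lid's top is at 52 mm. Grip it at any yaw
- far_knob (a joint): turn of this knob, rad, clockwise from above (forwards, doing up) counts up; stops at -0.9 and 2.3. It first rides on the thread's crown, where forwards it only binds (near 1.9). Turned back to between -0.35 and -0.9 it drops 7.5 mm (click) if free to fall: a firm grip holds it up, so let go there. Then forwards it sinks 1.5 mm per rad to the stop, fully done up. Under 0.2 N m; stays where left
- far_grip (a point): centre (half-way up) of the far one of two black fluted clamp knobs captive in the lid, 42 mm across, 26 mm tall, yellow line on top. Lid closed, it stands over its stud at mould x = +45, y = -65 mm; its centre is then 79 mm above the table on the crown, 71.5 mm just dropped in, 68 mm done up; the lid's top is at 52 mm. Grip it at any yaw
- red_centre (a point): centre (half-way up) of the red cast resin bangle: ring 64 mm outside, 52 mm inside, 20 mm high, 30 g, with two brass bands; its own z is the ring's axis. Starts flat in one of the mould's cavities, standing 15 mm proud of the rim; can be gripped across the outside. May be absent
- green_centre (a point): centre (half-way up) of the green cast resin bangle: ring 64 mm outside, 52 mm inside, 20 mm high, 30 g, with two brass bands; its own z is the ring's axis. Starts flat in one of the mould's cavities, standing 15 mm proud of the rim; can be gripped across the outside. May be absent
- amber_centre (a point): centre (half-way up) of the amber cast resin bangle: ring 64 mm outside, 52 mm inside, 20 mm high, 30 g, with two brass bands; its own z is the ring's axis. Starts flat in one of the mould's cavities, standing 15 mm proud of the rim; can be gripped across the outside. May be absent
- roll_pink: upright display roll of pink and gold bangles, 66 mm across, 100 mm tall; bystander; origin at the middle of its underside
- roll_gold: upright display roll of gold bangles, 66 mm across, 120 mm tall; bystander; origin at the middle of its underside
- roll_green: upright display roll of green bangles, 66 mm across, 90 mm tall; bystander; origin at the middle of its underside
- resin_jar: small amber glass jar, 44 mm across, 55 mm tall; bystander; origin at the middle of its underside
- brush: flat brush lying on the table, 160 mm long; bystander; origin at its underside
- tape_roll: roll of clear tape lying flat, 90 mm across, 24 mm tall; bystander; origin at the middle of its underside
There are look-alikes about, which are no part of the job. What is shaped like the part that bears red_centre but blue or pink is not meant.

How it is judged (in metres and radians):
On the way, in this order (a step that is already met when the one before it is completed fails the run):
1. all the bangles present lie flat in the tray (x of red_centre in the frame of tray between -0.108 and 0.108 m and y of red_centre in the frame of tray between -0.044 and 0.044 m and z of each of red_centre, green_centre, amber_centre in the frame of tray below 0.021 m and angle between the z axis of each of red_centre, green_centre, amber_centre and the z axis of tray, either way round below 0.12 rad and x of green_centre in the frame of tray between -0.108 and 0.108 m and y of green_centre in the frame of tray between -0.044 and 0.044 m and x of amber_centre in the frame of tray between -0.108 and 0.108 m and y of amber_centre in the frame of tray between -0.044 and 0.044 m), for 0.2 s.
2. the lid is closed (value of joint lid below 0.03 rad), for 0.2 s.
3. both knobs have dropped into their threads (one may already be done up) (value of joint lid below 0.03 rad and z of each of near_grip, far_grip in the frame of mould below 0.0745 m), for 0.1 s.
4. both knobs are done up to their stops, in the thread (value of joint lid below 0.03 rad and value of joint each of near_knob, far_knob above 2 rad and z of each of near_grip, far_grip in the frame of mould below 0.0715 m), for 0.2 s.
At the end, for the whole second after the job is handed in: Every bangle present lies flat (within 0.12 rad, either way up) on the tray's floor, wholly inside its walls, none on another, at rest; the lid is closed (within 0.03 rad); both knobs are in the thread (centres lower than 71.5 mm above the mould's underside) and turned forwards past 2.0 rad (all of step 1 and all of step 4 and linear speed of each of bangle_red, bangle_green, bangle_amber below 0.03 m/s); the robot touches nothing.
It fails at once if a bystander is moved more than 4 cm (distance of any of roll_pink, roll_gold, roll_green, resin_jar, brush, tape_roll from where it was at the start of the episode above 0.04 m).
Of bangle_red, bangle_green, bangle_amber only 2 to 3 are there at a start; the rules pass over those that are not, and their reading is None.
At some moment in a run one of bangle_red, bangle_green, bangle_amber may be knocked a few centimetres aside while the robot is not near it.
Once in a run the grip may slacken for a moment while it holds something.
It also fails if it takes over 210 s, if anything falls off the work surface, if the arm or the gripper's body presses on something with over 40 N, if the wrist force passes 120 N, or if a joint passes its speed limit or range.

## Working session

There is one attempt and no reset: what is moved stays moved. The work goes in short steps, each a Python script; the robot and the scene stay as the last script left them, time stands still between calls to the robot, and variables do not carry over. Pictures are saved under pics/ and viewed, and the job is handed in when it is done.

```bash
ls; mkdir -p pics; cat > h.py <<'E'
from cell import robot, grip, kin, viewer
import numpy as np, cv2
from scipy.spatial.transform import Rotation as Rn
def cam2w(c,p):
    i=viewer.camera_info(c); return np.array(i["R"]).T@(np.array(p)-np.array(i["t"]))
def px(c,X):
    i=viewer.camera_info(c); q=np.array(i["camera_matrix"])@(np.array(i["R"])@np.array(X,float)+np.array(i["t"])); return q[:2]/q[2]
def ray(c,uv,z):
    i=viewer.camera_info(c);R=np.array(i["R"]);o=-R.T@np.array(i["t"])
    d=R.T@np.linalg.solve(np.array(i["camera_matrix"]),[uv[0],uv[1],1.]); return o+d*(z-o[2])/d[2]
def snap(c,f,crop=None,s=1):
    im=viewer.read_camera(c)[:,:,::-1]
    if crop: im=im[crop[1]:crop[3],crop[0]:crop[2]]
    if s!=1: im=cv2.resize(im,None,fx=s,fy=s,interpolation=cv2.INTER_CUBIC)
    cv2.imwrite('pics/'+f,im)
def pp(n,c,k=3):
    r=viewer.pinpoint(n,c); return [(round(float(d["confidence"]),2),cam2w(c,d["at"]).round(1).tolist()) for d in r[:k]]
def st():
    o=robot.observe(); print({k:np.round(o[k],3).tolist() for k in ("t","tcp_pos","contact_force","wrist_torque","grip_width")})
    return o
def rot(yaw):  # tool x down, tool y at angle yaw in the world xy plane
    y=np.array([np.cos(yaw),np.sin(yaw),0]);x=np.array([0,0,-1.]);z=np.cross(x,y)
    return Rn.from_matrix(np.c_[x,y,z]).as_rotvec()
E
cat > a.py <<'E'
from h import *
snap("top","top0.png");snap("side","side0.png")
o=st(); print(o["tcp_rot"], Rn.from_rotvec(o["tcp_rot"]).as_matrix().round(2))
for c in("top","side"):
    print(c,viewer.camera_info(c))
    for n in "mould tray lid_hinge lid_bar near_grip far_grip red_centre green_centre amber_centre roll_pink roll_gold roll_green resin_jar brush tape_roll".split(): print(n,pp(n,c))
E
python3 a.py
```

```text
pics
{'t': 0.1, 'tcp_pos': [231.197, 606.9, 178.243], 'contact_force': [-0.449, -0.149, 0.522], 'wrist_torque': [0.03, 0.0, -0.018], 'grip_width': 0.997}
[ 0.28429907  1.55201049 -0.28672035] [[-0.    0.36  0.93]
 [-0.    0.93 -0.36]
 [-1.   -0.    0.  ]]
top {'camera_matrix': array([[427.1256961 ,   0.        , 275.23120311],
       [  0.        , 427.1256961 , 207.10114982],
       [  0.        ,   0.        ,   1.        ]]), 'R': array([[ 0.00760274, -0.99961829,  0.02656063],
       [-0.99892288, -0.00880795, -0.04555775],
       [ 0.04577431, -0.02618566, -0.99860854]]), 't': array([ -41.36564847,  523.99079535, 1367.03463824])}
mould [(0.91, [548.0, 98.7, -2.3])]
tray [(0.85, [537.7, -241.4, 0.5])]
lid_hinge [(0.68, [550.9, 242.4, 242.9]), (0.65, [544.8, 180.6, 47.7])]
lid_bar [(0.96, [548.8, 241.0, 242.4])]
near_grip [(0.46, [499.5, 258.4, 177.8]), (0.31, [439.4, -456.1, -0.8])]
far_grip [(0.69, [500.9, 259.8, 176.1]), (0.62, [593.5, 256.1, 176.7])]
red_centre [(0.6, [766.7, 59.6, 6.6]), (0.55, [722.9, 334.8, 12.7]), (0.54, [641.2, 97.5, 38.7])]
green_centre [(0.69, [551.7, 1
[... 886 characters left out ...]
 [638.3, 96.6, 38.9]), (0.28, [278.3, 363.7, 1.4])]
lid_hinge [(0.77, [551.1, 176.5, 50.1]), (0.58, [619.5, 440.8, 4.5])]
lid_bar [(0.81, [550.6, 238.7, 241.2]), (0.66, [548.4, 175.8, 49.2])]
near_grip [(0.5, [508.1, 253.0, 181.7])]
far_grip [(0.59, [598.7, 251.6, 171.9])]
red_centre [(0.65, [727.0, 330.8, 9.2]), (0.53, [640.6, 97.8, 39.3]), (0.52, [769.6, 55.5, 13.2])]
green_centre [(0.56, [550.9, 95.4, 41.0])]
amber_centre [(0.61, [463.3, 100.2, 43.2])]
roll_pink [(0.55, [493.1, 421.2, -5.7])]
roll_gold [(0.89, [619.1, 439.2, 4.7])]
roll_green [(0.19, [716.4, -50.2, 3.4])]
resin_jar [(0.75, [714.8, -49.2, 3.5])]
brush [(0.63, [276.6, 364.3, -1.4]), (0.52, [550.1, 93.9, -3.2])]
tape_roll []
```

View pics/top0.png

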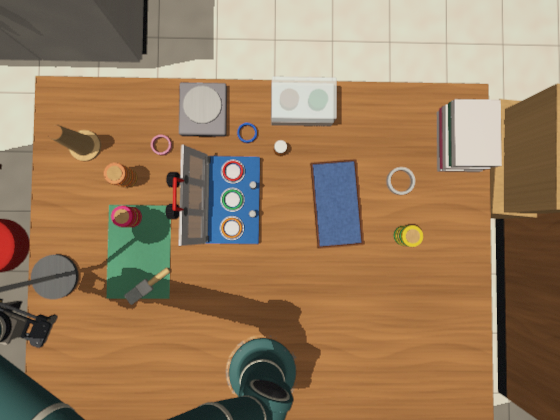

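View pics/side0.png

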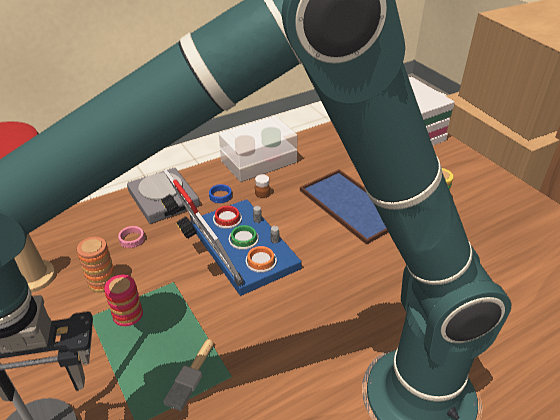

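Candidates (top view): red ring (232,171), green (232,199) and amber (231,228) sit in the mould cavities, so these are the ones I want. The look-alikes are a blue ring at (248,132) and a pink ring at (161,144) on the table. The round jar lids are not part of the job. I'll check this in a close crop and refine the poses.

```bash
cat > b.py <<'E'
from h import *
im=viewer.read_camera("top")[:,:,::-1]; cv2.imwrite('pics/crop1.png',cv2.resize(im[110:260,140:380],None,fx=3.3,fy=3.3,interpolation=cv2.INTER_CUBIC))
for n in ("red_centre","green_centre","amber_centre"):
    for d in viewer.silhouettes(n,"top")[:3]:
        m=d["mask"].astype(np.uint8);c=max(cv2.findContours(m,0,1)[0],key=cv2.contourArea)
        if len(c)>5:
            e=cv2.fitEllipse(c);print(n,round(d["confidence"],2),np.round(e[0],1),np.round(e[1],1),ray("top",e[0],42).round(1))
for c in("top",):
  for n,z in(("tray",14),("mould",30)):
    d=viewer.silhouettes(n,c)
    if d:
        m=d[0]["mask"].astype(np.uint8);k=max(cv2.findContours(m,0,1)[0],key=cv2.contourArea)
        b=cv2.boxPoints(cv2.minAreaRect(k));print(n,[ray(c,p,z)[:2].round(1).tolist() for p in b])
E
python3 b.py
```

```text
red_centre 0.71 [161.3 145. ] [18.  18.6] [716.3 325.2  42. ]
red_centre 0.62 [232.8 171.1] [18.7 19.9] [635.7  99.   42. ]
green_centre 0.68 [336.8 204.1] [ 52.  104.9] [ 534.2 -231.8   42. ]
amber_centre 0.63 [231.4 227.6] [19.5 20.6] [457.1 101.2  42. ]
tray [[670.1, -148.1], [685.2, -300.5], [405.1, -324.5], [391.1, -173.4]]
mould [[402.3, 311.0], [720.4, 306.9], [714.4, 8.0], [394.7, 15.3]]
```

View pics/crop1.png

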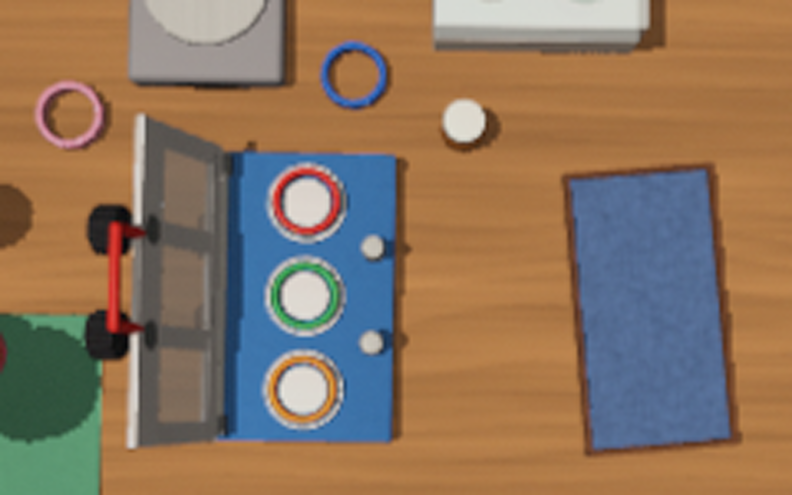

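Crop confirms three wanted rings in the cavities: red (306,203), green (304,296), amber (303,389). Blue (354,75) and pink (70,115) lie on the table outside the mould. All three bangles are present. Next I check reach for the planned poses.

```bash
cat >> h.py <<'E'
M=np.array([549.,99.]);MY=-0.013;T=np.array([538.,-239.]);TY=0.088
def mw(x,y,z): c,s=np.cos(MY),np.sin(MY); return [M[0]+c*x-s*y,M[1]+s*x+c*y,z]
def tw(x,y,z): c,s=np.cos(TY),np.sin(TY); return [T[0]+c*x-s*y,T[1]+s*x+c*y,z]
def best(p,yaw):
    b=None
    for k in(-1,0,1):
        q=kin.ik(list(p),rot(yaw+k*np.pi))
        if q is not None:
            q=np.array(q)
            c=abs(q[6])
            if b is None or c<b[0]: b=(c,yaw+k*np.pi,q)
    return b
E
python3 - <<'E'
from h import *
for n,p,y in [("amber",mw(-90,0,38),.6),("green",mw(0,0,38),.6),("red",mw(90,0,38),-.6),("ta",tw(-76,0,14),TY+1.57),("tg",tw(0,0,14),TY+1.57),("tr",tw(76,0,14),TY+1.57),("bar",[549,241,242],1.57),("barc",[549,-21,48],1.57)]:
    b=best(p,y);print(n,np.round(p,1),None if b is None else (round(b[1],2),b[2].round(2)))
for kx in(-45,45):
  p=mw(kx,-65,60)
  for y in np.arange(-4,4.1,.5):
    q=kin.ik(p,rot(y));print(kx,y,None if q is None else np.round(q[6],2),end='; ')
E
```

```text
amber [459.  100.2  38. ] (0.6, array([-0.57,  0.39,  0.33,  2.16, -0.22,  0.62,  0.52]))
green [549.  99.  38.] (0.6, array([-0.53,  0.52,  0.37,  1.95, -0.27,  0.72,  0.6 ]))
red [639.   97.8  38. ] (-0.6, array([-0.65,  0.7 ,  0.63,  1.74, -0.52,  0.87, -0.39]))
ta [ 462.3 -245.7   14. ] (4.8, array([-0.32,  0.72,  0.99,  2.07, -0.84,  0.82, -0.3 ]))
tg [ 538. -239.   14.] (4.8, array([-0.33,  0.81,  0.98,  1.91, -0.86,  0.91, -0.4 ]))
tr [ 613.7 -232.3   14. ] (-1.48, array([-0.22,  0.8 ,  0.78,  1.73, -0.69,  0.91, -0.63]))
bar [549 241 242] (1.57, array([-0.57,  0.32,  0.13,  1.67, -0.04,  1.15,  1.14]))
barc [549 -21  48] (4.71, array([-0.58,  0.56,  0.72,  1.99, -0.52,  0.78, -1.13]))
-45 -4.0 2.22; -45 -3.5 2.65; -45 -3.0 -2.21; -45 -2.5 -1.71; -45 -2.0 -1.4; -45 -1.5 -1.21; -45 -1.0 -0.77; -45 -0.5 -0.31; -45 0.0 0.15; -45 0.5 0.61; -45 1.0 1.06; -45 1.5 1.51; -45 2.0 1.97; -45 2.5 2.4; -45 3.0 2.85; -45 3.5 -2.0; -45 4.0 -1.5; 45 -4.0 2.22; 45 -3.5 2.64; 45 -3.0 -2.24; 45 -2.5 -1.74; 45 -2.0 -1.39; 45 -1.5 -1.21; 45 -1.0 -0.69; 45 -0.5 -0.24; 45 0.0 0.22; 45 0.5 0.66; 45 1.0 1.09; 45 1.5 1.53; 45 2.0 1.97; 45 2.5 2.4; 45 3.0 2.84; 45 3.5 -2.02; 45 4.0 -1.52;
```

```bash
cat >> h.py <<'E'
def up(z,feed=300):
    p=list(robot.observe()["tcp_pos"]);p[2]=z;robot.servo_line(p,feed=feed)
def mv(p,yaw):
    b=best(p,yaw);robot.movep(list(p),rot(b[1]))
E
python3 - <<'E'
from h import *
up(340); st()
mv(mw(-90,0,300),.6); st()
p=mw(-90,0,110);robot.servo_line(p,feed=300)
grip(0.85,15)
snap("top","t1.png",(150,120,370,270),3.5)
st()
E
```

```text
{'t': 2.583, 'tcp_pos': [231.183, 607.081, 339.486], 'contact_force': [-0.358, -0.56, -0.103], 'wrist_torque': [-0.003, -0.001, -0.021], 'grip_width': 0.998}
{'t': 4.592, 'tcp_pos': [459.039, 101.581, 299.948], 'contact_force': [-0.642, -0.303, -0.404], 'wrist_torque': [-0.002, 0.003, 0.007], 'grip_width': 1.005}
{'t': 5.825, 'tcp_pos': [459.272, 100.33, 110.479], 'contact_force': [-0.183, 0.497, -0.117], 'wrist_torque': [-0.013, 0.012, -0.029], 'grip_width': 0.848}
```

View pics/t1.png

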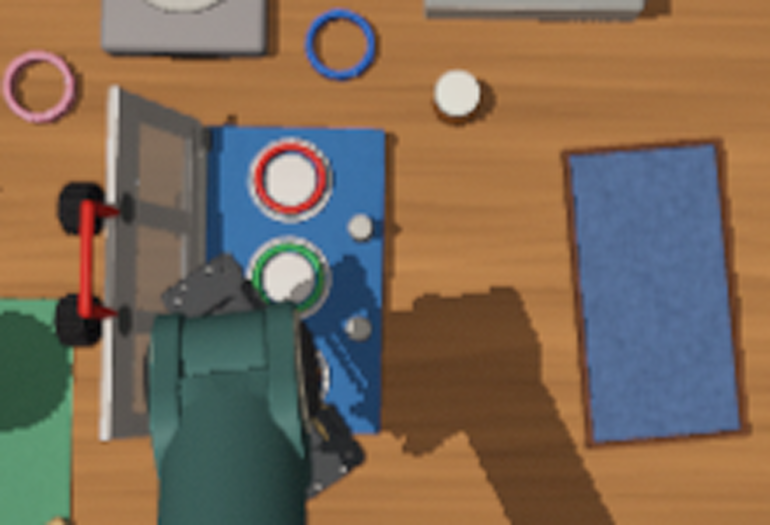

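The gripper hangs above amber. Red (292,180) and green (288,278) are still seated, and the gripper is clear of the lid. Descending.

```bash
python3 - <<'E'
from h import *
robot.servo_line(mw(-90,0,38),feed=120); st()
grip(0.5,15); st()
up(70,80); o=st()
up(200,300); st()
snap("side","s2.png"); snap("top","t2.png",(150,120,370,270),3.5)
E
```

```text
{'t': 6.575, 'tcp_pos': [459.409, 100.134, 38.298], 'contact_force': [-0.04, 0.186, -0.576], 'wrist_torque': [-0.053, 0.007, 0.018], 'grip_width': 0.852}
{'t': 7.208, 'tcp_pos': [459.002, 100.168, 38.033], 'contact_force': [-0.698, -0.478, 0.421], 'wrist_torque': [-0.016, -0.042, 0.003], 'grip_width': 0.5}
{'t': 7.758, 'tcp_pos': [459.037, 100.342, 70.194], 'contact_force': [-0.528, 1.216, -1.521], 'wrist_torque': [-0.067, 0.119, -0.019], 'grip_width': 0.499}
{'t': 8.342, 'tcp_pos': [458.676, 100.421, 199.821], 'contact_force': [-0.558, 0.298, -0.447], 'wrist_torque': [-0.069, 0.062, 0.06], 'grip_width': 0.498}
```

View pics/s2.png

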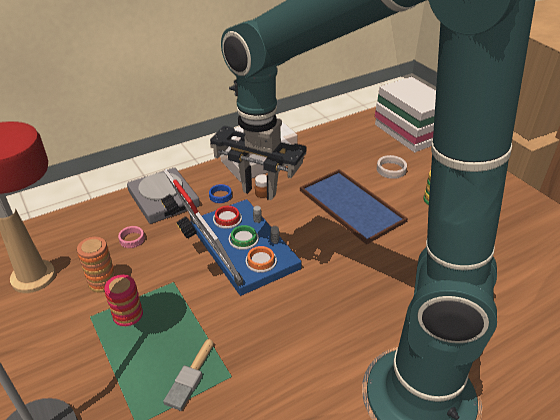

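The grip closed to its 0.5 target without stopping, and amber is still in its cavity at (261,258). I check where the fingertips really are.

```bash
python3 - <<'E'
from h import *
o=robot.observe();p=np.array(o["tcp_pos"]);y=Rn.from_rotvec(o["tcp_rot"]).as_matrix()[:,1]
im=viewer.read_camera("side")[:,:,::-1].copy()
im=cv2.resize(im[100:300,180:340],None,fx=4,fy=3,interpolation=cv2.INTER_CUBIC) if 0 else cv2.resize(im[110:290,190:350],None,fx=3.3,fy=3.3,interpolation=cv2.INTER_CUBIC)
for X,c in((p,(0,0,255)),(p+23*y,(0,255,0)),(p-23*y,(0,255,0)),(p+[0,0,19],(255,255,0)),(mw(-90,0,50),(255,0,255)),(mw(0,0,50),(255,0,255)),(mw(90,0,50),(255,0,255))):
    u=(px("side",X)-[190,110])*3.3;cv2.circle(im,tuple(int(v) for v in u),4,c,-1)
cv2.imwrite('pics/s3.png',im)
print(pp("amber_centre","side"))
E
```

```text
[(0.85, [463.3, 95.9, 40.8])]
```

View pics/s3.png

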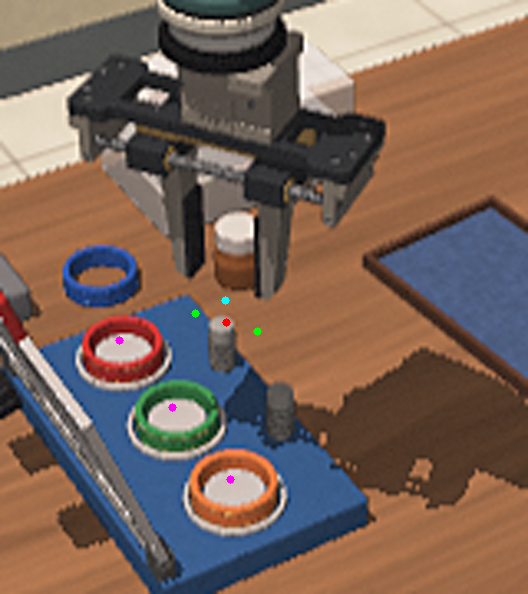

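View pics/t2.png

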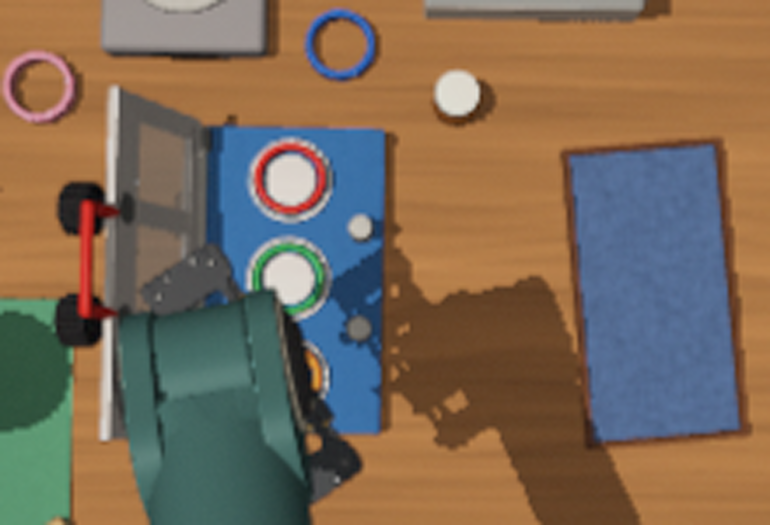

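```bash
python3 - <<'E'
from h import *
p=np.array([231.2,606.9,178.2]);y=np.array([.36,.93,0])
for dz in(0,19,30,40):
    print(dz,px("side",p+46*y+[0,0,dz]).round(),px("side",p-46*y+[0,0,dz]).round(),px("top",p+46*y+[0,0,dz]).round(),px("top",p-46*y+[0,0,dz]).round())
im=cv2.imread('pics/side0.png')[280:420,0:130];cv2.imwrite('pics/s0c.png',cv2.resize(im,None,fx=4,fy=4,interpolation=cv2.INTER_CUBIC))
# present width shut
robot.hold(.01)
E
```

```text
0 [ 19. 408.] [ 81. 399.] [ 28. 302.] [ 59. 314.]
19 [ 16. 402.] [ 78. 392.] [ 24. 303.] [ 56. 315.]
30 [ 13. 398.] [ 76. 388.] [ 22. 304.] [ 54. 316.]
40 [ 11. 394.] [ 74. 385.] [ 20. 305.] [ 52. 317.]
```

View pics/s0c.png

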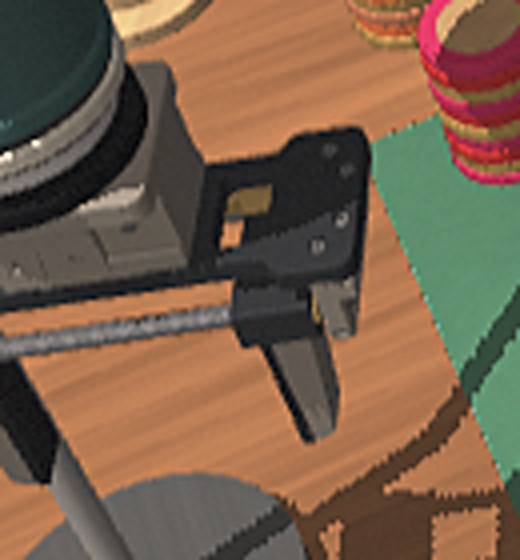

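In both pictures the fingertips sit visibly higher than the reported TCP, by roughly 25–30 mm. I probe carefully: descend open around amber in small steps, watching force.

```bash
cat > d.py <<'E'
from h import *
grip(0.85,15)
robot.servo_line(mw(-90,0,38),feed=250)
snap("side","s4.png",(190,150,350,290),4)
E
python3 d.py
```

```text
(no output)
```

View pics/s4.png

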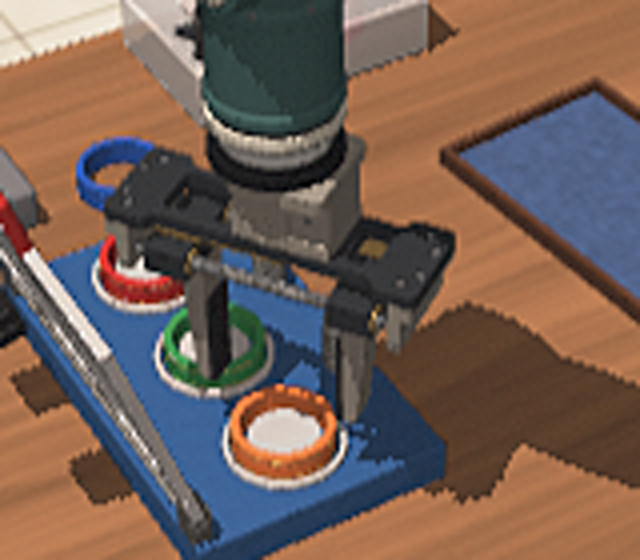

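```bash
cat > e.py <<'E'
from h import *
f0=np.array(robot.observe()["contact_force"])
for z in np.arange(34,5,-2.):
    robot.servo_line(mw(-90,0,z),feed=40)
    o=robot.observe();f=np.array(o["contact_force"])-f0
    if z%6<1 or np.abs(f).max()>4: print(z,f.round(2),o["tcp_pos"][2])
    if np.abs(f).max()>4: break
snap("side","s5.png",(190,150,350,290),4)
st()
E
python3 e.py
```

```text
30.0 [0.52 0.32 1.57] 29.839356097063167
24.0 [-0.84  0.04  1.49] 23.881502935865633
18.0 [0.18 0.75 1.62] 17.88148089815717
12.0 [-0.38 -0.19  0.97] 11.87326788314641
6.0 [-0.94  0.12  0.95] 5.880302557083515
{'t': 13.833, 'tcp_pos': [458.961, 100.121, 5.932], 'contact_force': [-0.46, 0.061, 0.185], 'wrist_torque': [-0.011, -0.0, 0.071], 'grip_width': 0.853}
```

View pics/s5.png

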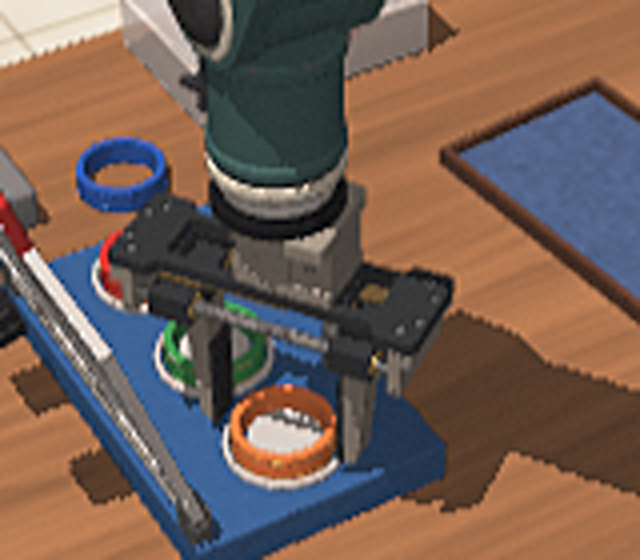

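No contact even at a reported z of 6, so the tool data is off: the real tips are well behind the stated TCP. I continue until touch to calibrate it.

```bash
cat > e.py <<'E'
from h import *
f0=np.array(robot.observe()["contact_force"])
for z in np.arange(4.5,-12,-1.5):
    robot.servo_line(mw(-90,0,z),feed=30)
    o=robot.observe();f=np.array(o["contact_force"])-f0
    print(z,f.round(2),round(o["tcp_pos"][2],1))
    if np.abs(f).max()>4: break
st()
E
python3 e.py
```

```text
4.5 [ 0.15 -1.86 -0.25] 4.4
3.0 [ 0.56  0.51 -0.62] 2.9
1.5 [-0.07  0.41 -0.19] 1.4
0.0 [0.87 0.24 0.46] -0.1
-1.5 [ 0.38 -0.16  0.52] -1.6
-3.0 [ 0.51 -0.23  0.52] -3.1
-4.5 [ 0.36 -0.13  0.34] -4.6
-6.0 [-2.51 -1.58 12.19] -5.1
{'t': 15.833, 'tcp_pos': [459.169, 100.227, -5.12], 'contact_force': [-2.971, -1.52, 12.371], 'wrist_torque': [-0.334, 0.778, 0.048], 'grip_width': 0.847}
```

```bash
python3 - <<'E'
from h import *
robot.servo_line(mw(-90,0,-1.5),feed=40)
snap("side","s6.png",(220,190,340,280),6)
grip(0.5,15); st()
snap("side","s7.png",(220,190,340,280),6)
E
```

```text
{'t': 16.392, 'tcp_pos': [458.844, 100.121, -1.622], 'contact_force': [-1.168, -0.175, 1.56], 'wrist_torque': [-0.031, 0.118, -0.095], 'grip_width': 0.802}
```

View pics/s6.png

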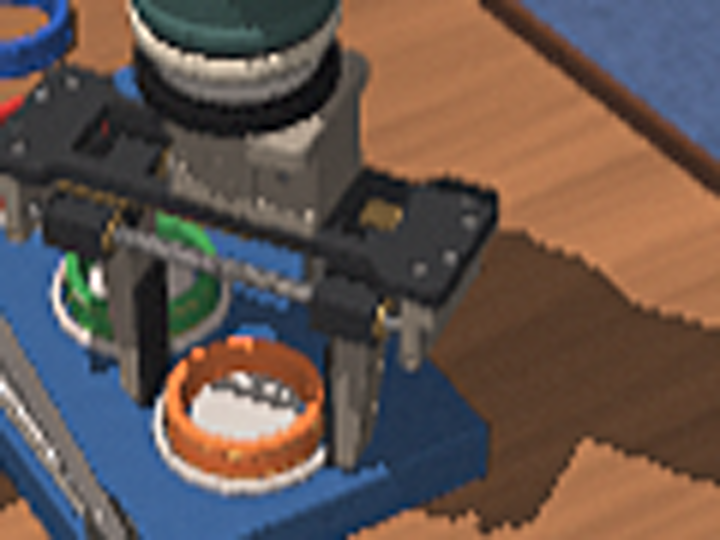

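View pics/s7.png

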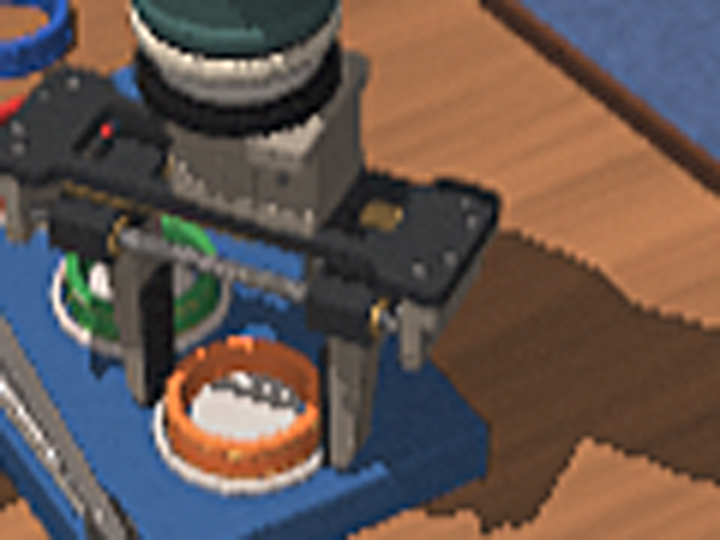

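The jaws stopped at 74 mm, which is the 76 mm rim. So tips = reported z + 35 mm: touching the bed at z = 30 read −5. From now on I use this offset, raise so the tips clear the rim, and grip again.

```bash
cat >> h.py <<'E'
D=35.  # tips are D above reported tcp z
E
python3 - <<'E'
from h import *
grip(0.87,18)
robot.servo_line(mw(-90,0,37.5-D),feed=40)
grip(0.5,18); o=st()
if o["grip_width"]>.6:
    up(30,60); up(170,300); st()
    snap("side","s8.png",(190,100,350,290),3)
E
```

```text
{'t': 17.4, 'tcp_pos': [458.993, 100.19, 2.494], 'contact_force': [-0.941, 0.242, 0.237], 'wrist_torque': [0.008, 0.057, -0.031], 'grip_width': 0.683}
{'t': 18.625, 'tcp_pos': [458.606, 100.475, 169.746], 'contact_force': [-0.375, -0.287, -0.937], 'wrist_torque': [-0.07, 0.037, 0.033], 'grip_width': 0.682}
```

View pics/s8.png

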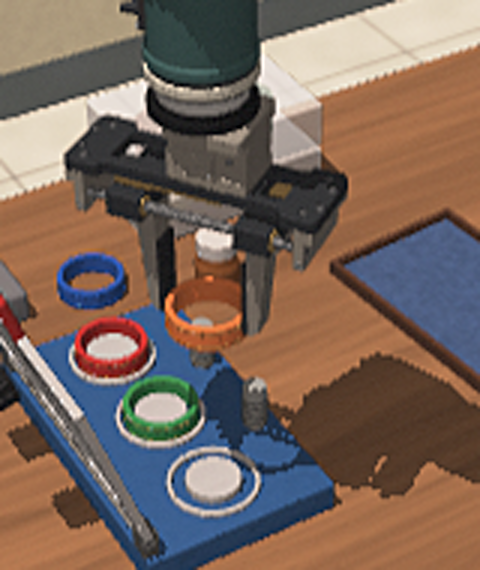

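Amber is lifted, level, in the jaws at (205,310). Placing it at the near end of the tray.

```bash
cat > place.py <<'E'
import sys
from h import *
tx=float(sys.argv[1]);ty=float(sys.argv[2]) if len(sys.argv)>2 else 0
mv(tw(tx,ty,100),TY+np.pi/2)
o=st()
robot.servo_line(tw(tx,ty,15-D),feed=150)
for z in(14.2,13.6):
    robot.servo_line(tw(tx,ty,z-D),feed=30)
st()
grip(0.8,18)
up(100,250); st()
E
python3 place.py -76
python3 - <<'E'
from h import *
mv(mw(0,0,150),.6)
snap("top","t9.png",(150,120,370,270),3.5);snap("side","s9.png")
for c in("top","side"):print(c,pp("green_centre",c),pp("red_centre",c),pp("amber_centre",c))
st()
E
```

```text
{'t': 20.0, 'tcp_pos': [462.536, -244.396, 99.496], 'contact_force': [0.495, -0.029, 0.041], 'wrist_torque': [-0.003, 0.156, 0.019], 'grip_width': 0.678}
{'t': 21.45, 'tcp_pos': [462.337, -245.66, -21.352], 'contact_force': [-0.411, -0.773, -0.015], 'wrist_torque': [0.024, 0.188, -0.029], 'grip_width': 0.682}
{'t': 22.45, 'tcp_pos': [462.004, -244.807, 99.194], 'contact_force': [-0.056, 0.257, 0.576], 'wrist_torque': [-0.024, 0.153, 0.019], 'grip_width': 0.797}
top [] [(0.57, [768.4, 57.8, 10.4]), (0.46, [723.5, 333.1, 10.6]), (0.36, [640.2, 95.9, 38.6])] [(0.56, [460.8, -247.2, 10.4])]
side [(0.79, [550.9, 96.8, 42.3])] [(0.94, [727.0, 328.2, 11.1]), (0.65, [640.0, 97.3, 37.8]), (0.57, [767.3, 52.5, 13.1])] [(0.56, [468.8, -248.0, 17.8])]
{'t': 24.2, 'tcp_pos': [549.044, 98.642, 149.976], 'contact_force': [0.175, -0.171, -0.307], 'wrist_torque': [-0.023, 0.018, -0.006], 'grip_width': 0.805}
```

View pics/t9.png

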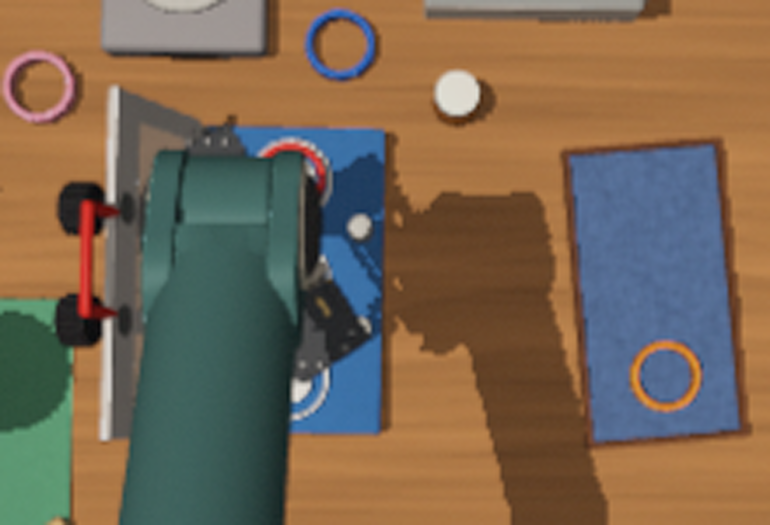

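View pics/s9.png

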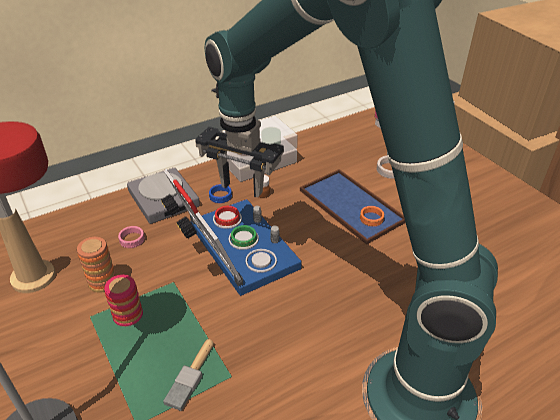

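Amber lies flat at (666,376) in the top crop, inside the tray near end. Green (243,236) and red (227,216) are still seated in the side view. Now green, then red.

```bash
cat > pick.py <<'E'
import sys
from h import *
x=float(sys.argv[1]);yaw=float(sys.argv[2])
grip(0.87,18)
robot.servo_line(mw(x,0,60-D),feed=250)
robot.servo_line(mw(x,0,37.5-D),feed=60)
o=st();grip(0.5,18);o=st()
if o["grip_width"]<.6: print("MISS");sys.exit(1)
up(30,60);up(150,300);o=st()
E
python3 pick.py 0 .6 && python3 place.py 0 && python3 - <<'E'
from h import *
mv(mw(90,0,150),-.6)
snap("top","t10.png",(150,120,370,270),3.5);snap("side","s10.png")
st()
E
```

```text
{'t': 25.683, 'tcp_pos': [548.847, 98.899, 2.298], 'contact_force': [0.314, 0.313, -0.112], 'wrist_torque': [-0.081, -0.043, -0.026], 'grip_width': 0.868}
{'t': 26.083, 'tcp_pos': [549.181, 99.041, 2.716], 'contact_force': [-0.992, 0.315, 1.538], 'wrist_torque': [-0.03, 0.124, 0.004], 'grip_width': 0.676}
{'t': 27.242, 'tcp_pos': [549.064, 99.454, 150.293], 'contact_force': [0.435, 0.797, -1.811], 'wrist_torque': [-0.062, -0.002, -0.002], 'grip_width': 0.68}
{'t': 28.533, 'tcp_pos': [538.137, -237.653, 99.227], 'contact_force': [-0.57, 0.6, 0.914], 'wrist_torque': [0.011, 0.104, 0.01], 'grip_width': 0.679}
{'t': 29.983, 'tcp_pos': [538.01, -238.942, -21.394], 'contact_force': [0.183, 0.423, -0.825], 'wrist_torque': [-0.006, 0.177, 0.045], 'grip_width': 0.677}
{'t': 30.983, 'tcp_pos': [537.581, -238.072, 99.072], 'contact_force': [1.303, 0.179, -0.167], 'wrist_torque': [-0.01, 0.162, -0.018], 'grip_width': 0.8}
{'t': 32.417, 'tcp_pos': [638.877, 95.247, 149.917], 'contact_force': [-0.082, -0.692, -0.972], 'wrist_torque': [-0.016, 0.096, -0.006], 'grip_width': 0.801}
```

View pics/t10.png

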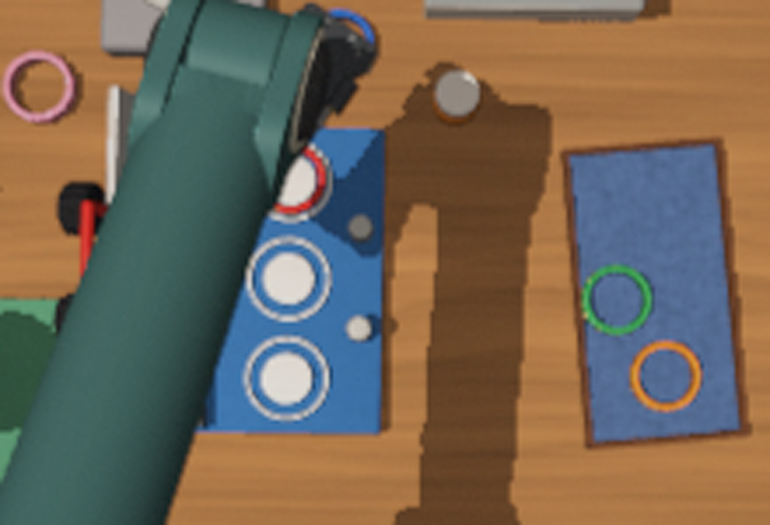

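View pics/s10.png

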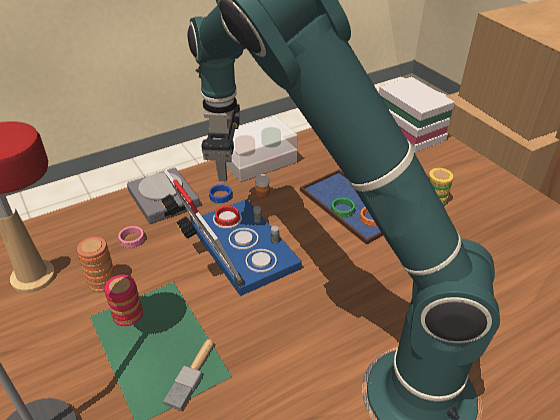

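Green now lies at (618,300) near the tray's mould-side wall. It was shifted after release, so that looks like the knock the task warns of. I place red first, then check green.

```bash
python3 pick.py 90 -.6 && python3 place.py 77 && python3 - <<'E'
from h import *
mv(mw(0,0,250),1.57)
snap("top","t11.png",(280,130,390,270),4);snap("side","s11.png",(280,150,420,260),5)
for n in ("red_centre","green_centre","amber_centre"):
  for c in("top","side"):
    for s,X in pp(n,c):
        d=np.array(X[:2])-T;a=TY;print(n,c,s,X,"tray",round(np.cos(a)*d[0]+np.sin(a)*d[1],1),round(-np.sin(a)*d[0]+np.cos(a)*d[1],1))
st()
E
```

```text
{'t': 33.9, 'tcp_pos': [638.89, 97.743, 2.339], 'contact_force': [0.077, 0.291, 0.56], 'wrist_torque': [-0.077, 0.117, -0.007], 'grip_width': 0.866}
{'t': 34.292, 'tcp_pos': [638.981, 97.892, 2.756], 'contact_force': [-0.949, -0.549, -0.183], 'wrist_torque': [-0.001, 0.291, -0.014], 'grip_width': 0.695}
{'t': 35.45, 'tcp_pos': [638.838, 98.404, 150.323], 'contact_force': [0.303, 0.078, -1.278], 'wrist_torque': [-0.092, 0.135, 0.023], 'grip_width': 0.693}
{'t': 36.717, 'tcp_pos': [615.662, -230.051, 99.68], 'contact_force': [0.473, 0.107, -0.885], 'wrist_torque': [0.073, 0.135, 0.035], 'grip_width': 0.698}
{'t': 38.167, 'tcp_pos': [614.773, -232.249, -21.346], 'contact_force': [0.03, 0.49, 0.337], 'wrist_torque': [-0.023, 0.115, -0.007], 'grip_width': 0.696}
{'t': 39.15, 'tcp_pos': [614.199, -231.358, 98.97], 'contact_force': [-0.085, -0.0, -0.823], 'wrist_torque': [0.041, 0.192, -0.015], 'grip_width': 0.803}
red_centre top 0.69 [722.3, 336.0, 13.8] tray 234.1 556.6
red_centre top 0.5 [768.2, 59.3, 9.2] tray 255.5 276.9
red_centre top 0.47 [615.6, -231.4, 16.6] tray 78.0 0.8
red_centre side 0.79 [773.3, 55.4, 11.1] tray 260.3 272.6
red_centre side 0.7 [727.3, 330.4, 7.6] tray 238.6 550.6
red_centre side 0.49 [613.3, -237.6, 18.2] tray 75.1 -5.2
green_centre top 0.68 [535.0, -198.0, 20.9] tray 0.6 41.1
green_centre side 0.82 [537.3, -202.9, 17.5] tray 2.5 36.0
green_centre side 0.58 [536.6, -241.5, 1.1] tray -1.6 -2.4
amber_centre top 0.56 [464.2, -247.8, 11.9] tray -74.3 -2.3
amber_centre side 0.76 [467.7, -253.0, 18.0] tray -71.3 -7.8
{'t': 40.933, 'tcp_pos': [549.084, 98.58, 249.929], 'contact_force': [-1.988, 0.232, -0.159], 'wrist_torque': [-0.03, 0.136, 0.066], 'grip_width': 0.8}
```

View pics/t11.png

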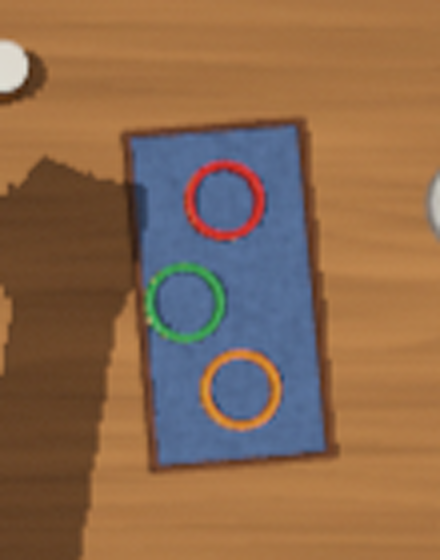

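View pics/s11.png

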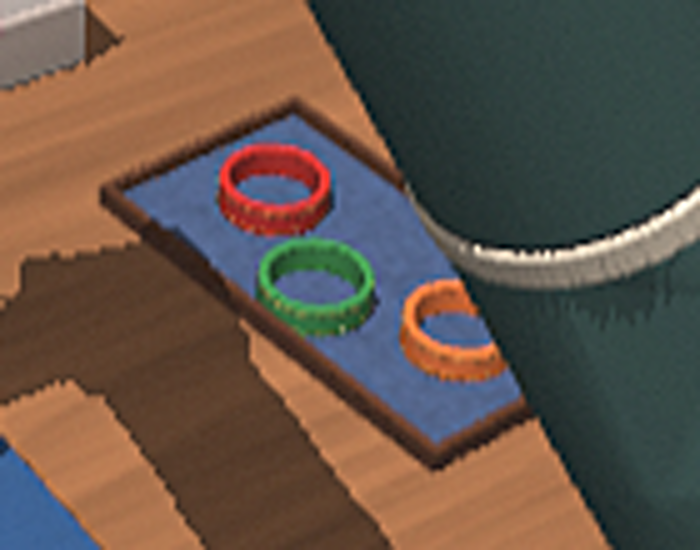

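Green shows at (186,303), flat but right against the wall (tray-frame y about 36–41 mm). That is too marginal. I'll put shut fingers inside the ring and drag it back to the middle.

```bash
python3 - <<'E'
from h import *
mv(tw(1.5,37,80),TY)
grip(0.0,18)
robot.servo_line(tw(1.5,37,35-D),feed=200)
f0=np.array(robot.observe()["contact_force"])
robot.servo_line(tw(1.5,37,14-D),feed=60)
st()
robot.servo_line(tw(0,-9,14-D),feed=40);st()
robot.servo_line(tw(0,-6,14-D),feed=40)
up(60,100);st()
mv(mw(0,0,280),1.57)
snap("top","t12.png",(280,130,390,270),4);snap("side","s12.png",(280,150,420,260),5)
E
```

```text
{'t': 44.925, 'tcp_pos': [536.082, -202.051, -21.174], 'contact_force': [0.113, -0.536, 0.046], 'wrist_torque': [-0.068, 0.022, 0.031], 'grip_width': 0.003}
{'t': 46.225, 'tcp_pos': [538.843, -247.686, -21.027], 'contact_force': [0.314, 0.351, 0.133], 'wrist_torque': [-0.089, 0.112, 0.032], 'grip_width': 0.001}
{'t': 47.433, 'tcp_pos': [538.199, -244.016, 59.484], 'contact_force': [-0.637, -0.314, -0.457], 'wrist_torque': [-0.07, 0.067, 0.013], 'grip_width': 0.006}
```

View pics/t12.png

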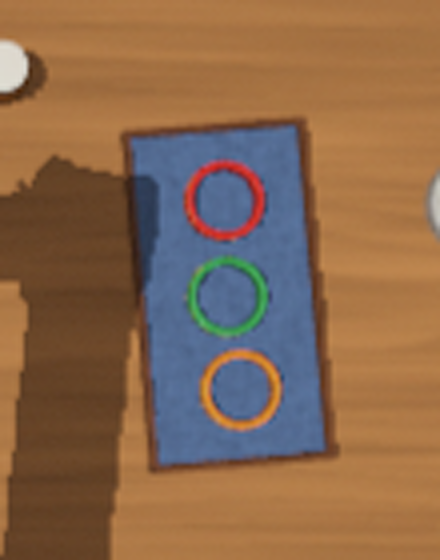

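View pics/s12.png

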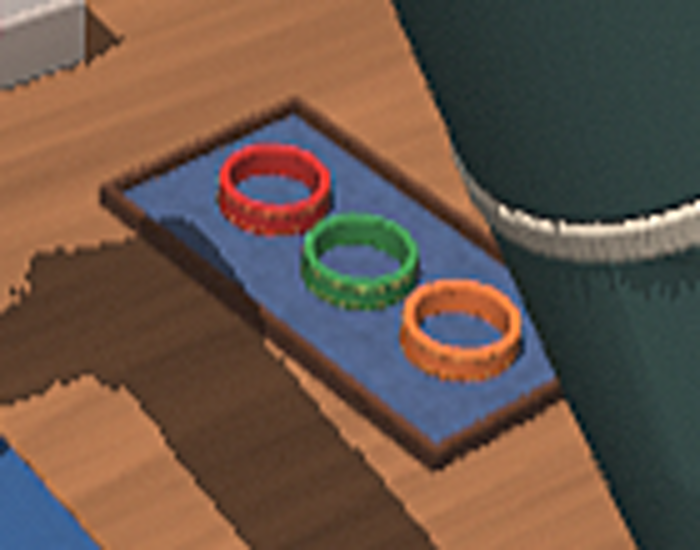

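All three lie flat in a row: red (225,200), green (228,297), amber (242,390) in the top crop. Next the lid. Since the body sits lower relative to the fingertips than stated, I pinch the bar only down to about 0.5 rad. Then I'll push it shut with closed fingertips, so the body stays clear of the knobs.

```bash
cat >> h.py <<'E'
def bar(th,off=-14): return mw(0,80-200*np.cos(th),48+200*np.sin(th)+off-D)
E
python3 - <<'E'
from h import *
for c in("top","side"):print(pp("lid_bar",c))
th=1.875
print(np.round(bar(th),1))
p=bar(th);p[2]+=75
mv(p,1.57+MY)
grip(0.4,35)
p[2]-=50;robot.servo_line(p,feed=150)
snap("side","s13.png",(130,60,330,260),3);snap("top","t13.png",(150,140,290,260),5)
st()
E
```

```text
[(0.58, [550.2, 238.6, 241.9]), (0.41, [276.0, 370.3, 3.3])]
[(0.89, [551.3, 237.6, 242.2])]
[550.8 238.9 189.8]
{'t': 53.075, 'tcp_pos': [551.657, 239.128, 216.028], 'contact_force': [0.36, 0.144, 0.434], 'wrist_torque': [-0.01, -0.05, 0.017], 'grip_width': 0.402}
```

View pics/s13.png

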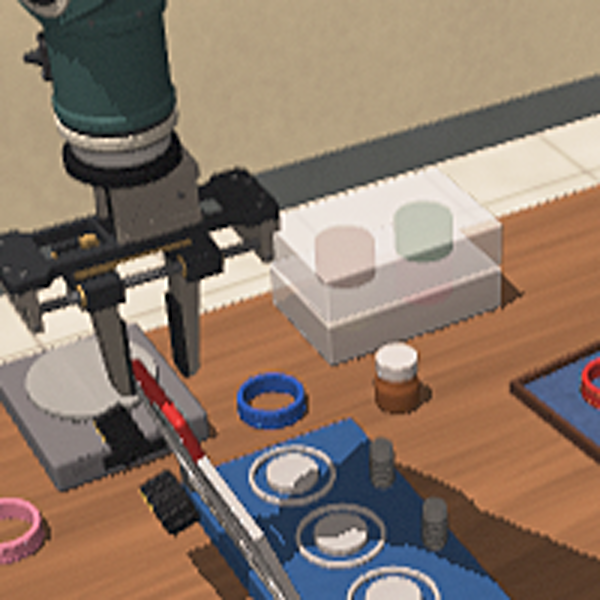

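View pics/t13.png

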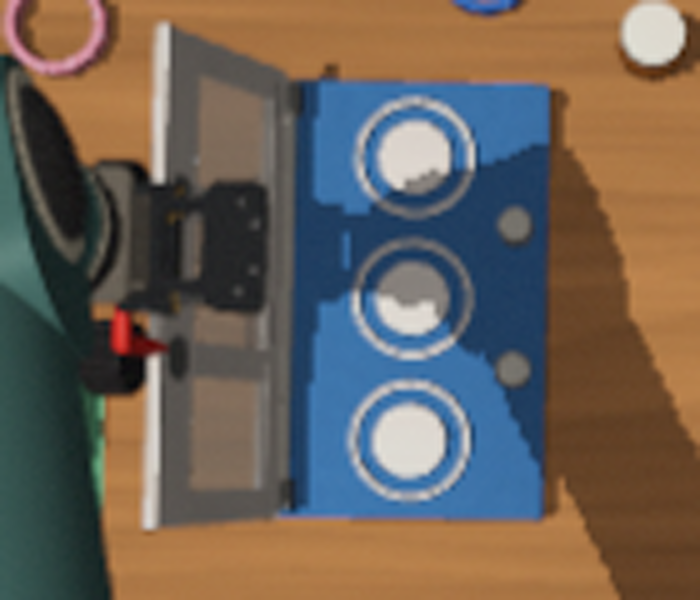

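```bash
python3 - <<'E'
from h import *
p=bar(1.875);robot.servo_line(p,feed=80);st()
grip(0.0,35);st()
snap("side","s14.png",(130,60,330,260),3)
E
```

```text
{'t': 53.533, 'tcp_pos': [550.462, 238.721, 189.172], 'contact_force': [0.948, -0.489, 0.7], 'wrist_torque': [0.03, 0.027, -0.008], 'grip_width': 0.399}
{'t': 54.075, 'tcp_pos': [551.012, 239.566, 190.216], 'contact_force': [0.123, 1.717, 1.607], 'wrist_torque': [0.441, -0.02, 0.016], 'grip_width': 0.097}
```

View pics/s14.png

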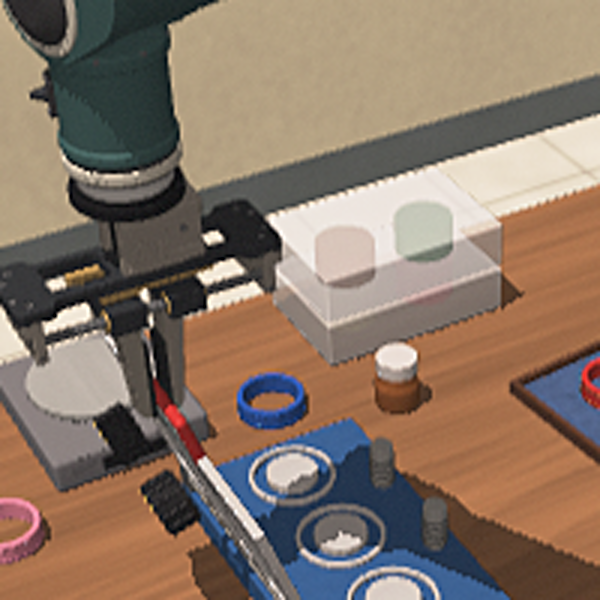

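The bar is pinched: the opening is 8.9 mm on a 10 mm bar. Now I swing the lid along its arc.

```bash
python3 - <<'E'
from h import *
for i,th in enumerate(np.arange(1.80,0.49,-0.1)):
    robot.servo_line(bar(th),feed=90)
    o=robot.observe()
    f=np.array(o["contact_force"])
    if i%3==0 or np.abs(f).max()>25: print(round(th,2),f.round(1),round(o["grip_width"],3),np.round(o["tcp_pos"],1))
    if np.abs(f).max()>45 or o["grip_width"]<.06: print("stop");break
snap("side","s15.png",(130,60,330,260),3)
st()
E
```

```text
1.8 [0.1 0.6 4.5] 0.094 [550.9 224.3 194.3]
1.5 [-0.  -0.3  7.9] 0.09 [550.4 163.9 199.1]
1.2 [ 4.7 -2.1  0.6] 0.097 [549.7 105.8 185.1]
0.9 [ 6.9 -0.1 -6.8] 0.096 [548.8  54.  154.4]
0.6 [ 7.5  2.7 -6.9] 0.094 [548.   13.5 110. ]
{'t': 59.367, 'tcp_pos': [547.829, 3.143, 92.774], 'contact_force': [8.891, 3.751, -6.892], 'wrist_torque': [1.021, -1.859, 0.024], 'grip_width': 0.099}
```

View pics/s15.png

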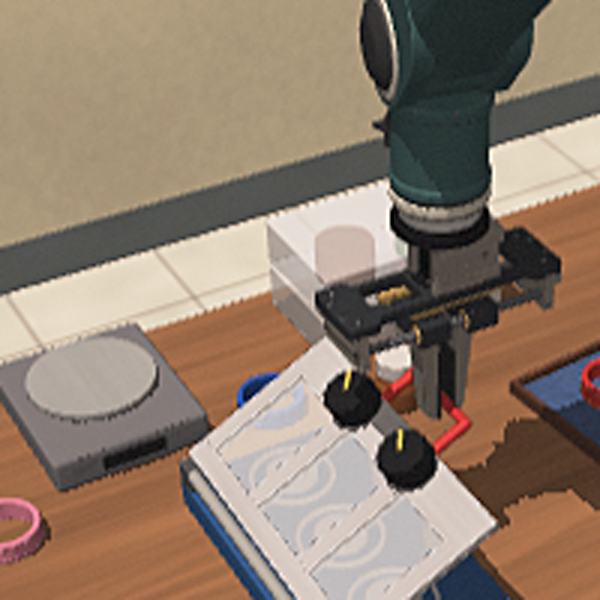

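Lid is at about 0.5 rad, and the gripper body is close to the far knob. I release, shut the fingers and press the bar down from above.

```bash
python3 - <<'E'
from h import *
grip(0.3,20)
up(190,150)
grip(0.0,20)
robot.hold(0.3)
print(pp("lid_bar","side"))
for i,th in enumerate([.55,.45,.35,.25,.15,.08,.04,.02,0,-.01,-.02,-.03]):
    robot.servo_line(bar(th,off=6),feed=90)
    o=robot.observe();f=np.array(o["contact_force"]);print(th,f.round(1),np.round(o["tcp_pos"],1))
    if f[2]>25: break
snap("side","s16.png",(130,60,330,260),3)
st()
E
```

```text
[(0.64, [547.3, 1.8, 145.3]), (0.4, [597.1, 60.0, 129.1])]
0.55 [ 0.1 -0.1  0.5] [548.3   8.4 123.9]
0.45 [0.1 0.4 0.4] [547.2  -1.7 105.4]
0.35 [ 0.1 -0.1 -0.1] [547.1  -9.3  86.9]
0.25 [ 0.7 -0.1 -0. ] [547.1 -15.   67.9]
0.15 [-0.3  0.5  0.2] [547.  -18.9  48.4]
0.08 [-0.2 -0.6 -0.6] [547.  -20.4  34.6]
0.04 [-1.   0.1  0.5] [547.2 -20.8  26.7]
0.02 [ 0.5 -0.3  0.2] [547.3 -20.9  22.8]
0 [-0.1 -0.1 -0.6] [547.2 -21.   18.7]
-0.01 [-1.6  0.9  7.1] [547.6 -20.9  17.7]
-0.02 [-7.   0.5 23.1] [547.8 -20.9  17.3]
-0.03 [-11.6   0.7  39.2] [547.9 -20.9  17. ]
{'t': 65.758, 'tcp_pos': [547.892, -20.819, 16.995], 'contact_force': [-12.865, 0.019, 40.38], 'wrist_torque': [0.237, 2.942, 0.029], 'grip_width': 0.002}
```

View pics/s16.png

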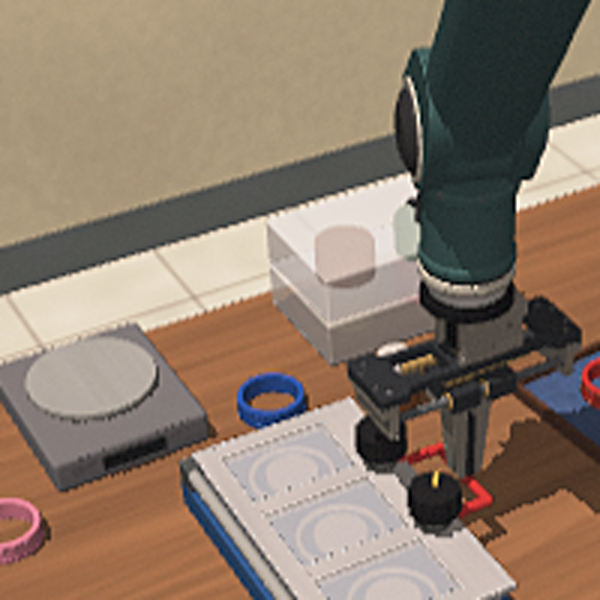

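The lid sank shut by itself, and my press met its stop at bar height. I raise and check the lid and the knobs.

```bash
python3 - <<'E'
from h import *
up(100,150)
mv(mw(-45,-65,220),0.5)
robot.hold(.1)
snap("side","s17.png",(180,120,340,280),4);snap("top","t17.png",(200,140,320,260),5)
for c in("top","side"):
  for n in("near_grip","far_grip","lid_bar"):print(c,n,pp(n,c))
print(mw(-45,-65,79),mw(45,-65,79)); st()
E
```

```text
top near_grip []
top far_grip [(0.43, [593.7, 33.9, 83.8])]
top lid_bar [(0.5, [535.0, -242.6, 4.4])]
side near_grip [(0.77, [505.4, 32.0, 82.8])]
side far_grip [(0.75, [597.6, 31.5, 73.9])]
side lid_bar [(0.83, [546.0, -21.9, 50.1]), (0.3, [276.2, 362.0, 0.8])]
[np.float64(503.15882624708064), np.float64(34.59047594528697), 79] [np.float64(593.1512213541838), np.float64(33.4205089000085), 79]
{'t': 68.125, 'tcp_pos': [503.161, 34.48, 219.945], 'contact_force': [0.344, 0.542, 0.097], 'wrist_torque': [-0.082, 0.028, 0.015], 'grip_width': 0.008}
```

View pics/s17.png

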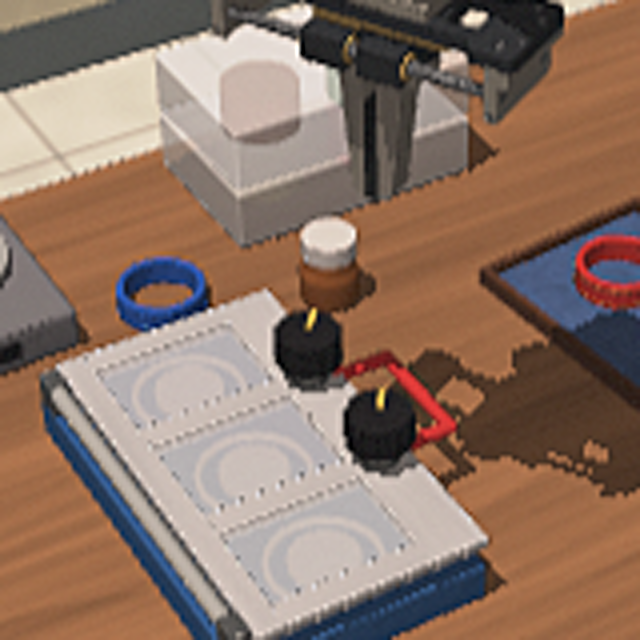

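View pics/t17.png

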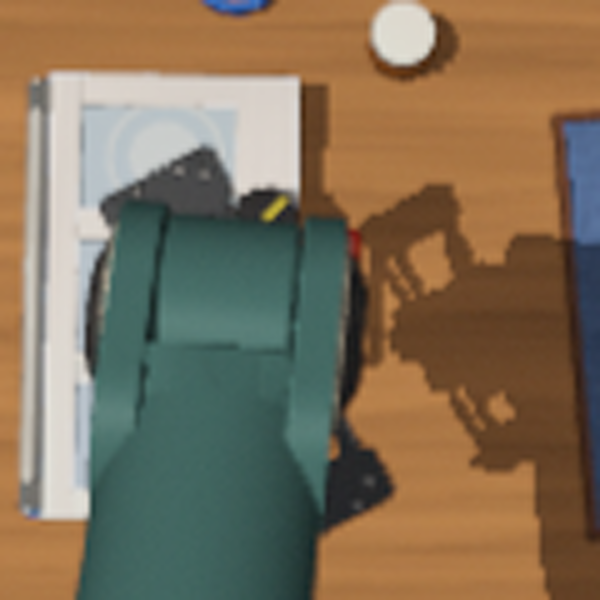

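The lid is closed and both knobs sit high on the crown, at (310,340) and (380,425) in the side crop. Now I turn the near knob back.

```bash
cat >> h.py <<'E'
def turn(kx,y0,y1,z,tmax=.3,z1=None,step=.1):
    """turn with grip closed from yaw y0 to y1; stop on |tz| > tmax"""
    n=int(np.ceil(abs(y1-y0)/step));log=[];y=y0
    for k in range(1,n+1):
        yn=y0+(y1-y0)*k/n; zz=z if z1 is None else z+(z1-z)*k/n
        robot.servo_line(mw(kx,-65,zz-D),feed=60,rotation=rot(yn)); y=yn
        o=robot.observe();tz=o["wrist_torque"][2];log.append((round(yn,2),round(tz,2),round(o["contact_force"][2],1)))
        if abs(tz)>tmax: break
    print(log);return y
E
python3 - <<'E'
from h import *
kx=-45
robot.servo_line(mw(kx,-65,180-D),feed=200,rotation=rot(-.8))
grip(.65,15)
robot.servo_line(mw(kx,-65,62-D),feed=100); st()
grip(.2,15);st()
y=turn(kx,-.8,1.2,62)
st()
snap("side","s18.png",(180,120,340,280),4)
E
```

```text
{'t': 71.883, 'tcp_pos': [503.615, 34.629, 27.47], 'contact_force': [0.005, -1.048, -0.584], 'wrist_torque': [-0.073, 0.086, 0.009], 'grip_width': 0.648}
{'t': 72.292, 'tcp_pos': [502.798, 35.304, 27.111], 'contact_force': [-1.547, 1.967, 2.481], 'wrist_torque': [0.456, 0.496, -0.022], 'grip_width': 0.452}
[(-0.7, np.float64(0.04), np.float64(1.9)), (-0.6, np.float64(0.08), np.float64(4.1)), (-0.5, np.float64(0.09), np.float64(4.0)), (-0.4, np.float64(0.1), np.float64(3.7)), (-0.3, np.float64(0.1), np.float64(3.9)), (-0.2, np.float64(0.13), np.float64(4.2)), (-0.1, np.float64(0.06), np.float64(2.3)), (0.0, np.float64(0.09), np.float64(-1.0)), (0.1, np.float64(0.03), np.float64(-1.5)), (0.2, np.float64(0.05), np.float64(-1.6)), (0.3, np.float64(0.1), np.float64(-1.1)), (0.4, np.float64(0.03), np.float64(-1.7)), (0.5, np.float64(0.1), np.float64(-2.4)), (0.6, np.float64(0.08), np.float64(-1.3)), (0.7, np.float64(0.07), np.float64(-1.3)), (0.8, np.float64(-0.17), np.float64(-1.3)), (0.9, np.float64(-0.2), np.float64(-2.3)), (1.0, np.float64(-0.26), np.float64(-1.5)), (1.1, np.float64(-0.26), np.float64(-1.4)), (1.2, np.float64(-0.24), np.float64(-1.6))]
{'t': 77.292, 'tcp_pos': [505.537, 34.455, 27.626], 'contact_force': [5.573, 3.352, -1.582], 'wrist_torque': [0.561, -1.199, -0.235], 'grip_width': 0.45}
```

View pics/s18.png

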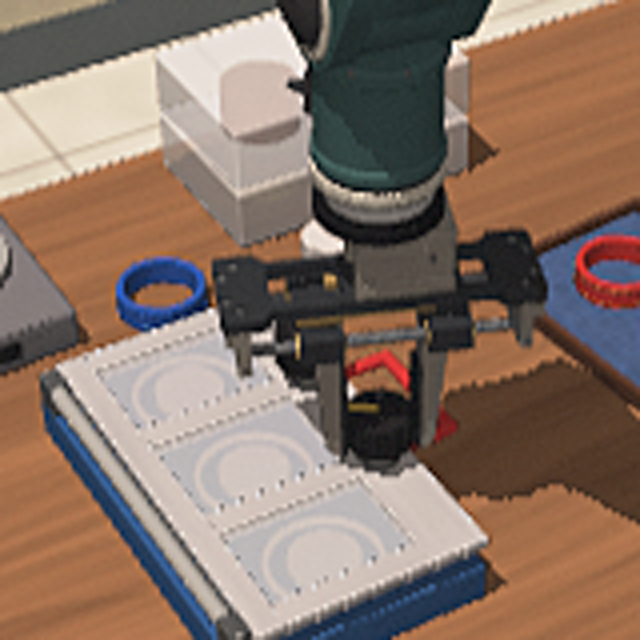

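A torque step at yaw ≈ 0.75 marks the back stop. I back off 0.25 rad, let go and see whether it drops.

```bash
python3 - <<'E'
from h import *
kx=-45
turn(kx,1.2,.95,62)
snap("side","s19a.png",(180,120,340,280),4)
grip(.65,15); robot.hold(.3)
st()
snap("side","s19b.png",(180,120,340,280),4)
print(pp("near_grip","side"),pp("far_grip","side"))
E
python3 -c "
import cv2,numpy as np
a=cv2.imread('pics/s19a.png');b=cv2.imread('pics/s19b.png');cv2.imwrite('pics/s19.png',cv2.resize(np.hstack([a[260:520,250:500],b[260:520,250:500]]),None,fx=1.5,fy=1.5))"
```

```text
[(1.12, np.float64(-0.04), np.float64(-1.5)), (1.03, np.float64(-0.03), np.float64(-1.7)), (0.95, np.float64(-0.06), np.float64(-1.9))]
{'t': 78.9, 'tcp_pos': [503.122, 34.553, 27.004], 'contact_force': [0.836, 0.19, -0.084], 'wrist_torque': [-0.021, 0.011, 0.078], 'grip_width': 0.652}
[(0.72, [499.1, 30.4, 73.6])] [(0.38, [596.5, 29.6, 76.2])]
```

View pics/s19.png

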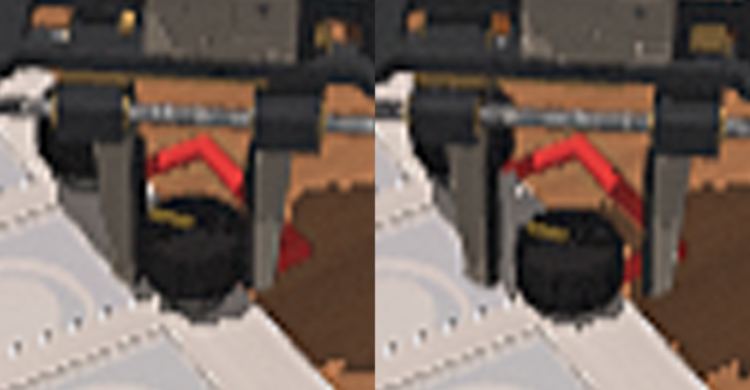

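It dropped in: the silver collar is hidden in the right-hand frame and pinpoint reads 73.6 mm. Now forwards to the stop.

```bash
python3 - <<'E'
from h import *
kx=-45
robot.servo_line(mw(kx,-65,60-D),feed=60,rotation=rot(1.8))
grip(.2,20);st()
y=turn(kx,1.8,-1.6,59.5,z1=56,tmax=.33,step=.17)
st()
snap("side","s20.png",(180,120,340,280),4)
E
```

```text
{'t': 80.458, 'tcp_pos': [502.92, 35.447, 24.967], 'contact_force': [-0.974, 2.439, 0.505], 'wrist_torque': [0.683, 0.159, -0.036], 'grip_width': 0.452}
[(1.63, np.float64(-0.09), np.float64(5.1)), (1.46, np.float64(-0.03), np.float64(6.1)), (1.29, np.float64(-0.18), np.float64(7.8)), (1.12, np.float64(-0.1), np.float64(5.9)), (0.95, np.float64(-0.07), np.float64(7.8)), (0.78, np.float64(-0.09), np.float64(5.4)), (0.61, np.float64(-0.13), np.float64(8.5)), (0.44, np.float64(-0.09), np.float64(5.3)), (0.27, np.float64(-0.12), np.float64(6.8)), (0.1, np.float64(-0.1), np.float64(5.0)), (-0.07, np.float64(-0.11), np.float64(5.7)), (-0.24, np.float64(-0.12), np.float64(4.3)), (-0.41, np.float64(-0.09), np.float64(4.8)), (-0.58, np.float64(-0.15), np.float64(5.4)), (-0.75, np.float64(-0.1), np.float64(5.0)), (-0.92, np.float64(-0.12), np.float64(3.5)), (-1.09, np.float64(-0.07), np.float64(3.4)), (-1.26, np.float64(0.34), np.float64(6.3))]
{'t': 86.158, 'tcp_pos': [501.935, 35.175, 21.079], 'contact_force': [-4.346, 4.675, 6.334], 'wrist_torque': [1.158, 1.039, 0.336], 'grip_width': 0.446}
```

View pics/s20.png

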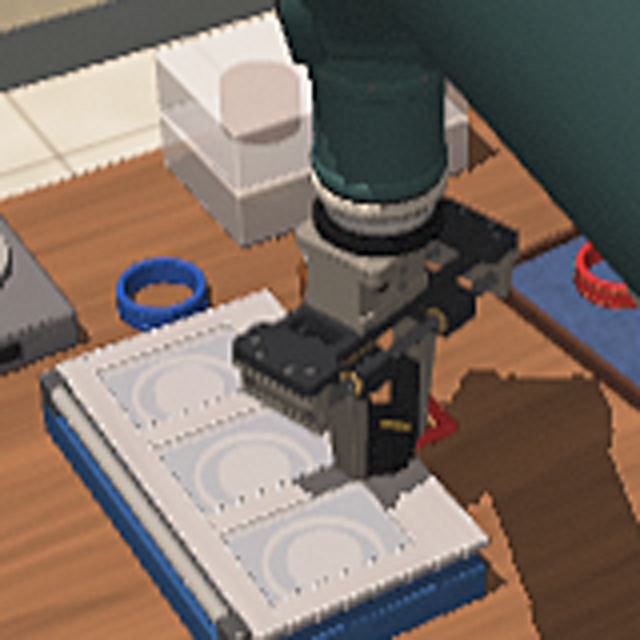

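The stop was met after about 3.0 rad, exactly as expected from −0.65 to 2.3. Now the far knob, same recipe.

```bash
python3 - <<'E'
from h import *
grip(.65,15)
up(140-D,150)
kx=45
mv(mw(kx,-65,140-D),0.0)
robot.servo_line(mw(kx,-65,140-D),feed=100,rotation=rot(-.8))
snap("top","t21.png",(200,140,320,260),5)
robot.servo_line(mw(kx,-65,62-D),feed=100); st()
grip(.2,15);st()
y=turn(kx,-.8,1.3,62,tmax=.4)
y=turn(kx,y,y-.25,62)
st()
grip(.65,15); robot.hold(.3); st()
snap("side","s21.png",(180,120,340,280),4)
print(pp("near_grip","side"),pp("far_grip","side"))
E
```

```text
{'t': 90.292, 'tcp_pos': [593.665, 33.217, 27.426], 'contact_force': [0.335, -0.193, 0.116], 'wrist_torque': [-0.119, 0.124, -0.009], 'grip_width': 0.651}
{'t': 90.7, 'tcp_pos': [592.551, 34.592, 27.191], 'contact_force': [-3.436, 4.052, 4.448], 'wrist_torque': [0.598, 0.911, -0.028], 'grip_width': 0.45}
[(-0.7, np.float64(0.1), np.float64(4.8)), (-0.6, np.float64(0.07), np.float64(3.4)), (-0.5, np.float64(0.09), np.float64(3.9)), (-0.4, np.float64(0.13), np.float64(4.8)), (-0.3, np.float64(0.11), np.float64(4.4)), (-0.2, np.float64(0.1), np.float64(4.6)), (-0.1, np.float64(0.12), np.float64(4.7)), (0.0, np.float64(0.15), np.float64(3.4)), (0.1, np.float64(0.11), np.float64(-1.2)), (0.2, np.float64(0.07), np.float64(-1.4)), (0.3, np.float64(0.1), np.float64(-1.8)), (0.4, np.float64(0.06), np.float64(-1.7)), (0.5, np.float64(0.05), np.float64(-0.8)), (0.6, np.float64(0.07), np.float64(-1.9)), (0.7, np.float64(0.06), np.float64(-1.3)), (0.8, np.float64(0.06), np.float64(-0.9)), (0.9, np.float64(-0.11), np.float64(-1.6)), (1.0, np.float64(-0.24), np.float64(-2.3)), (1.1, np.float64(-0.26), np.float64(-1.3)), (1.2, np.float64(-0.26), np.float64(-0.7)), (1.3, np.float64(-0.27), np.float64(-1.9))]
[(1.22, np.float64(-0.04), np.float64(-1.4)), (1.13, np.float64(-0.01), np.float64(-1.0)), (1.05, np.float64(-0.07), np.float64(-1.4))]
{'t': 96.7, 'tcp_pos': [597.108, 32.527, 27.9], 'contact_force': [6.016, 2.114, -1.42], 'wrist_torque': [0.505, -1.322, -0.073], 'grip_width': 0.452}
{'t': 97.458, 'tcp_pos': [593.135, 33.413, 27.0], 'contact_force': [-0.042, 0.54, 0.752], 'wrist_torque': [-0.025, 0.033, -0.02], 'grip_width': 0.649}
[(0.86, [504.9, 29.1, 70.9])] [(0.47, [596.9, 30.2, 69.1])]
```

View pics/s21.png

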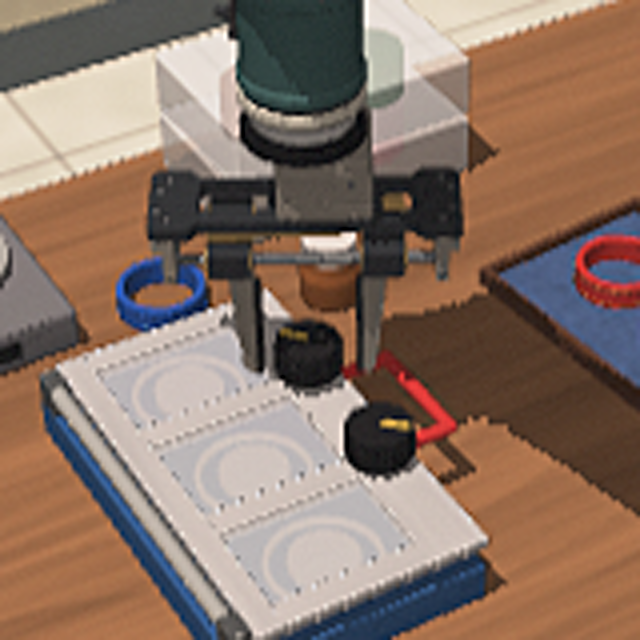

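Both knobs are low now: far (308,355) has dropped and near (380,440) is done up. Turning the far knob forwards.

```bash
python3 - <<'E'
from h import *
kx=45
robot.servo_line(mw(kx,-65,60-D),feed=60,rotation=rot(1.8))
grip(.2,20);st()
y=turn(kx,1.8,-1.6,59.5,z1=56,tmax=.33,step=.17)
st()
grip(.65,20);up(150,150)
mv([450,150,300],0.5)
snap("side","s22.png",(180,120,420,300),3);snap("top","t22.png",(200,140,380,260),4)
print(pp("near_grip","side"),pp("far_grip","side"),pp("near_grip","top"),pp("far_grip","top"))
st()
E
```

```text
{'t': 98.917, 'tcp_pos': [592.809, 34.873, 24.946], 'contact_force': [-1.35, 2.907, 0.792], 'wrist_torque': [0.868, 0.275, -0.085], 'grip_width': 0.45}
[(1.63, np.float64(-0.06), np.float64(3.5)), (1.46, np.float64(-0.08), np.float64(4.1)), (1.29, np.float64(-0.11), np.float64(5.2)), (1.12, np.float64(-0.06), np.float64(4.7)), (0.95, np.float64(-0.07), np.float64(7.2)), (0.78, np.float64(-0.14), np.float64(5.4)), (0.61, np.float64(-0.1), np.float64(5.9)), (0.44, np.float64(-0.16), np.float64(4.7)), (0.27, np.float64(-0.11), np.float64(5.3)), (0.1, np.float64(-0.11), np.float64(3.7)), (-0.07, np.float64(-0.11), np.float64(4.9)), (-0.24, np.float64(-0.15), np.float64(3.8)), (-0.41, np.float64(-0.05), np.float64(3.8)), (-0.58, np.float64(-0.1), np.float64(4.3)), (-0.75, np.float64(-0.08), np.float64(3.2)), (-0.92, np.float64(-0.11), np.float64(3.2)), (-1.09, np.float64(-0.11), np.float64(2.2)), (-1.26, np.float64(0.29), np.float64(4.6)), (-1.43, np.float64(0.44), np.float64(7.1))]
{'t': 104.933, 'tcp_pos': [590.741, 34.65, 20.825], 'contact_force': [-6.484, 5.351, 7.057], 'wrist_torque': [1.187, 1.648, 0.436], 'grip_width': 0.455}
[(0.58, [504.9, 31.7, 69.2])] [(0.77, [597.2, 32.0, 65.7]), (0.65, [491.7, 422.8, -3.6]), (0.51, [550.0, -22.3, 50.3])] [(0.52, [502.0, 37.6, 64.7])] [(0.44, [592.1, 32.0, 71.7])]
{'t': 107.725, 'tcp_pos': [450.179, 149.495, 299.572], 'contact_force': [-0.238, -1.033, 0.016], 'wrist_torque': [-0.006, 0.052, 0.045], 'grip_width': 0.653}
```

View pics/s22.png

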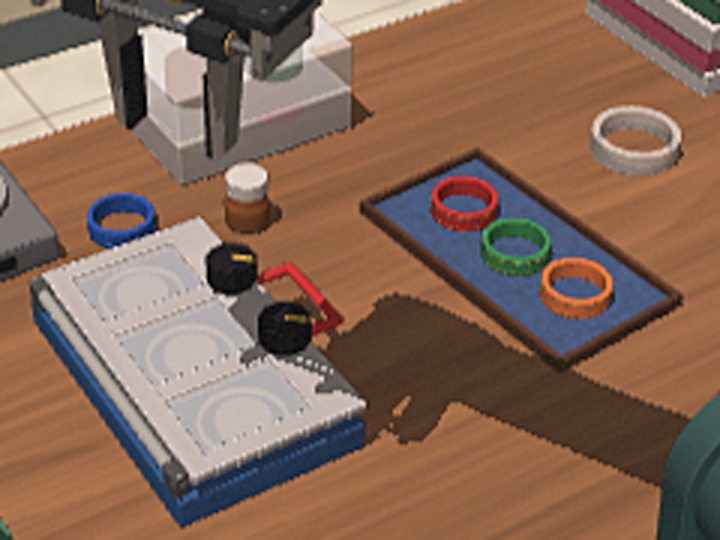

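View pics/t22.png

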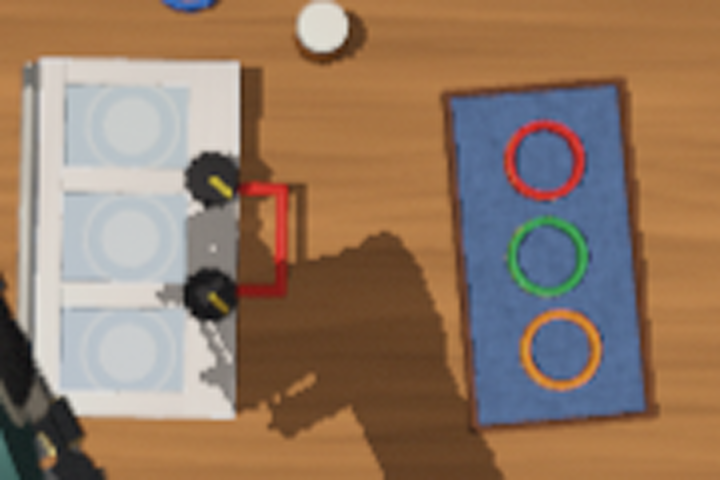

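Both yellow lines now point the same way, at (220,185) and (217,302) in the top crop, about 90° clockwise of the far knob's start line. Pinpoint heights are 65–72 mm. The three bangles lie flat in a row, the lid is shut and the arm is clear.

```bash
python3 -c "
from h import *
print(robot.job_done()); st()"
```

```text
the job is handed in; nothing more can be done
None
the job is handed in; nothing more can be done
```

I handed the job in with all of it done. The red, green and amber bangles lie flat in a row in the tray, and the lid is closed. Both knobs were turned back, let drop into the thread, and then done up to their stops.

**Last checks**
- **Knob turning:** each knob met its forward stop after about 3.0 rad, which is what the range from its dropped-in position predicts.
- **Knob position:** both yellow lines end up pointing the same way. The knob centres read about 65–72 mm high, within the network's few millimetres of error around the 68 mm target.
- **Bangles and arm:** the pictures showed the bangles flat and apart from each other, with the arm clear of everything.
- **Bystanders:** I saw none touched, but I did not measure their positions again at the end.

**What went wrong or disagreed**
- **Fingertip offset:** the real fingertips are about 35 mm above the reported TCP. My first grasp therefore closed on air above amber. I measured the offset by touching the mould bed and used it from then on. The same probing briefly squeezed the mould's rim, with no visible effect.
- **Green bangle:** it was shifted against the tray wall after I had laid it down. I dragged it back to the middle with shut fingers.

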